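# Start up the bench-top fume hood and raise its sash to the working-height mark

## Robot

A 6-joint arm with a two-finger parallel gripper is mounted at the origin on a cart in front of the work surface, level with it; the furniture and walls round the work are solid. World frame = base frame: x ahead of the robot, y to its left, z up, the work surface at z = 0. Lengths are in m, angles in rad, forces in N, time in s.
With the tool pointing down it reaches from about 0.35 to 0.8 m from the base axis. Payload 7.3 kg.
Tool frame: the origin (TCP) lies midway between the tips of the shut fingers; the grasp point (between the pads) lies 19 mm behind it; z points along the fingers, y is the direction in which the jaws open and shut (so a half turn about z gives the same grasp; the last joint's range is limited). The gripper opens to 85 mm and grips with 20 to 120 N. Pads are 22 mm wide; open, the fingers measure 114 mm over their backs; the gripper's body (76 mm by 85 mm) begins 54 mm behind the grasp point. The pads swing forward as they close: fully open they stand 13 mm farther back than shut.
Start: joints at [-1.295, 0.342, 1.524, -0, 1.275, -0.146], TCP at [0.215, -0.479, 0.231] pointing down, gripper open.
Joint ranges: [-2.53, 2.53], [-0.77, 2.02], [0.04, 2.7], [-1, 4.14], [0.28, 2.66], [-3.11, 3.11]. Speed limits (rad/s): [2.57, 2.57, 3.14, 3.14, 3.14, 3.14].

## Interface

Orientations are given as a unit quaternion [w, x, y, z].
In Python, from plant import sensors, vision, robot, boxes_of gives the robot as it stands.
- The arm moves only by the tool carry_out, never from a script. Its argument "moves" is a list of rows, each an object with "fingers": the opening, from 0 (shut) to 1 (fully open); "translation": the shift along the tool's x, y, z in m, a list of three; "roll": the turn about the tool's z in rad. A call has 1 to 12 rows; each row shifts and turns the commanded pose from where the row before left it, along the tool's axes as they then stand; what a row does not reach is not made up. A row lasts 1/8 s, in which the tool goes at most 62.5 mm and 10.7 degrees, less where a joint would pass 70% of its speed; a pose out of reach is approached as far as the arm can. A call with a gripper value outside its range is refused whole. The fingers move at their own pace and stop on an object; "squeeze" is the grip in N (left out, the last holds). Time passes only in rows, so rows that do not move let the fingers close. It gives the time, the measured TCP pose, the force and the opening at its end, in the units of the state.
- sensors.get_state(): the state, without advancing time (a new reading comes with each control period).
- vision.grab_frame(name): name is "scene" or "top" or "wrist"; returns a dict with "img" (420x560x3 uint8, red, green, blue), "intrinsics" (3x3 intrinsics, pixels), "k1" (the pictures are not rectified: a ray, as slopes to the right and down, at radius r is drawn at 1 + k1 r^2 times it, then the intrinsics apply), "R" (3x3) and "t" (3): a world point X has camera coordinates R X + t. Camera axes: x right, y down, z forward; pixel columns grow to the right and rows downward; lengths in m; the calibration is good to about 2 mm. A picture is of the moment at which its call begins. There is no depth.
- robot.close_job(): hands the job in, once; it reports no verdict.
Trained networks look in the newest picture that a camera, given by its name, has taken for a name from the list of things; names that differ only in an ending like _2 or _b are one class to them, and where a whole thing is asked for, a point or a joint stands for the part that bears it (a point fixed in the world has none). Each returns a list of dicts, best first, with "conf" (0 to 1); they miss things now and then, are a little off and sometimes report something else, mostly with a low value. They report only what shows in the picture. A call takes as long as a camera call.
- boxes_of(camera, thing): "box" ([left, top, right, bottom] in pixels, round what is visible of it).
The state is a dict: "clock": time; "q": joint angles; "joint_velocities": joint speeds; "tau": joint torques, N m; "eef_pos": TCP position; "orientation": TCP orientation; "force": force on the tool from outside, world axes, zero at the start; "wrist_torque": the same for the moment, N m; "width": opening from 0.0 (shut) to 1.0 (fully open).
Only numpy, scipy, OpenCV 4.12 (cv2) and the standard library are available. Lean on these libraries where they do the work, as an engineer would, in place of code of your own. Each camera call takes 0.05 s, during which the arm holds its last target. There are 200 camera calls.

## Task

Start up the bench-top fume hood: first switch its fan on by pressing down the raised near half of the red rocker on the console at its right foot, and only then push the sash up from beneath its lip with the fingertips until the red pointer on the sash is level with the green working-height mark on the right column. Do not push the sash past the mark, do not grip the lip, and leave the mark, the samples in the hood and the things on the bench where they are; the counterweighted sash stays where you leave it, so finish clear of everything.

Things in the scene. Friction and masses are not known exactly. Their poses are not given: they have to be found in the camera images.
- hood: Fume hood, white with clear sides, aluminium columns and grey fan head; fixed, 0.38 m deep, 0.55 wide, 0.55 high. Origin at bench height under the middle of its base; x from front to back, y to its left. The front leans back 30 degrees: the sash slides along hood direction (0.5, 0, 0.866), outward normal (-0.866, 0, 0.5). Sill: x = -0.193, 47 mm high. Columns 36 mm wide at y = +-0.207.
- sash (a joint): Metres the sash has been pushed up its slope; 0 = fully down (so it starts), 0.155 = top stop. Its weight is balanced by counterweights in the columns; 2 to 4 N along the slope moves it either way, and it stays where it is left. The fascia above begins 0.21 m up the slope from the closed lip and stands only 13 mm proud of the sash.
- lip_under (a point): Middle of the underside of the sash's lip, 17 mm out from the sash (moves with it). The lip is a straight shelf 342 mm wide, 38 mm deep, 10 mm thick, square to the sash, so it rises 30 degrees towards the user; z is about 0.13 with the sash down. Below it the sash has a flat rail of 75 mm, free in front. Site x points inward square to the sash, y to the hood's left, z up the slope.
- pointer_tip (a point): Tip of the red arrowhead on the right-hand end of the sash's lip rail, pointing right at the mark (moves with the sash). Axes as lip_under.
- mark_middle (a point): Middle of the green working-height mark: a tab 16 mm high, 21 mm wide with a small brass screw, clamped on the right column's front. Axes as lip_under: the pointer is level when pointer_tip and mark_middle have the same place along z (up the slope). They lie about 12 mm apart sideways.
- fan_rocker (a joint): Fan rocker angle: 0 = off, the near half stands up; 0.4 rad = on, the near half is fully down. About 3.5 N on the near half turns it, and it stays.
- rocker_press (a point): Top of the red rocker's near half, 14.5 mm from its pivot: press here (moves with the rocker). Rocker 48 x 26 mm, 8 mm thick, on the console's top, which slopes up 25 degrees away from the user; its inward normal in the hood frame is (0.42, 0, -0.91). The point goes down about 6 mm. The console is 78 mm wide; the right column stands behind it to the left.
- vial_b: Capped clear vial with black cap, 15 x 42 mm, standing on the bench in front of the hood; origin under its base. Leave alone.
- gel_box_c: Small blue sample box, 37 x 44 x 15 mm, on the bench in front of the hood; origin under its base. Leave alone.
- tweezers_a: Metal tweezers, 122 mm long and 10 mm high, lying on the bench in front of the hood; origin under the middle. Leave alone.
- petri_a: Lidded dish, 62 x 16 mm, in the hood; origin under its base. Leave alone.
- petri_b: Lidded dish, 62 x 16 mm, in the hood; origin under its base. Leave alone.
- vial_a: Vial with white cap, 15 x 42 mm, standing in the hood; origin under its base. Leave alone.
- vial_c: Vial with red cap, 21 x 52 mm, standing in the hood; origin under its base. Leave alone.
- lip_top_face (a point): Middle of the lip's bare aluminium upper face (geom lip_top), 10 mm above lip_under; the black rubber strip (geom lip_strip) forms the lip's underside and front nose, where the fingers push. Pressing on the upper face alone, to bring the sash down a little, is allowed; pressing on both at once is a grip.

How it is judged:
By the outcome, as a careful person would: the job done as asked, in the order asked, and still so for the second after the job is handed in, with the robot touching nothing.
It also fails if it takes over 48 s, if anything falls off the work surface, if the arm or the gripper's body presses on something with over 40 N, if the wrist force passes 120 N, or if a joint passes its speed limit or range.

## Working session

There is one attempt and no reset: what is moved stays moved. The work goes in short steps, Python scripts to look and compute and a tool call to move; the robot and the scene stay as the last step left them, time stands still between calls to the robot, and variables do not carry over. Pictures are saved under pics/ and viewed, about 8 in all and at most 12, crops included, and the job is handed in when it is done.

Besides the shell and the picture viewer there is one more tool, called after "Call:" as name([rows], argument=value, ...), one row to a line, values as JSON. carry_out: Moves the arm, as the interface text tells. Its arguments: {"type":"object","properties":{"moves":{"type":"array"},"squeeze":{"type":"number"}},"required":["moves"]}

```bash
ls; mkdir -p pics; cat > h.py <<'E'
import numpy as np, cv2
from plant import sensors, vision, robot, boxes_of
E
python3 - <<'E'
from h import *
s=sensors.get_state();print({k:np.round(v,3) for k,v in s.items()})
import pickle
F={}
for c in ["scene","top","wrist"]:
    f=vision.grab_frame(c);F[c]=f;cv2.imwrite(f"pics/{c}0.png",f["img"][:,:,::-1])
    print(c,f["intrinsics"].tolist(),f["k1"],np.round(f["R"],3).tolist(),np.round(f["t"],3))
    for n in ["hood","sash","lip_under","pointer_tip","mark_middle","fan_rocker","rocker_press","vial_b","gel_box_c","tweezers_a"]:
        print(n,[(np.round(b["box"]).tolist(),round(b["conf"],2)) for b in boxes_of(c,n)[:2]])
pickle.dump(F,open("F0.pkl","wb"))
a=np.hstack([F["scene"]["img"],F["top"]["img"]]);
E
```

```text
pics
{'clock': np.float64(0.0), 'q': array([-1.295,  0.343,  1.525,  0.   ,  1.275, -0.146]), 'joint_velocities': array([-0.   ,  0.001,  0.002, -0.001,  0.   ,  0.001]), 'tau': array([ 0.0000e+00, -4.3368e+01, -2.4602e+01, -0.0000e+00,  8.0000e-03,
       -0.0000e+00]), 'eef_pos': array([ 0.215, -0.479,  0.231]), 'orientation': array([-0.001,  0.978,  0.209, -0.   ]), 'force': array([-0.733, -0.061,  0.017]), 'wrist_torque': array([ 0.018,  0.008, -0.004]), 'width': np.float64(0.998)}
scene [[500.565572543425, 0.0, 280.0291134028947], [0.0, 500.565572543425, 204.9390998252036], [0.0, 0.0, 1.0]] -0.16839248595167483 [[0.283, 0.959, 0.013], [0.813, -0.233, -0.534], [-0.509, 0.162, -0.846]] [-0.15  -0.432  1.521]
hood [([161.0, 127.0, 504.0, 374.0], 0.89)]
sash []
lip_under []
pointer_tip []
mark_middle []
fan_rocker [([170.0, 211.0, 182.0, 229.0], 0.44)]
rocker_press [([167.0, 208.0, 178.0, 231.0], 0.69)]
vial_b [([168.0, 208.0, 184.0, 231.0], 0.63)]
gel_box_c [([182.0, 169.0, 200.0, 192.0], 0.54)]
tweezers_a []
top [[397.5795488882927, 0.0, 278.7347501288245], [0.0, 397.5795488882927
[... 369 characters left out ...]
3.0, 130.0], 0.47), ([136.0, 94.0, 335.0, 275.0], 0.36)]
fan_rocker [([361.0, 181.0, 377.0, 200.0], 0.45)]
rocker_press [([358.0, 184.0, 376.0, 201.0], 0.68)]
vial_b [([230.0, 326.0, 242.0, 339.0], 0.48), ([266.0, 294.0, 305.0, 315.0], 0.19)]
gel_box_c [([371.0, 252.0, 395.0, 276.0], 0.69)]
tweezers_a [([263.0, 291.0, 314.0, 317.0], 0.7)]
wrist [[318.4066507520167, 0.0, 283.70851307114594], [0.0, 318.4066507520167, 208.0867316693857], [0.0, 0.0, 1.0]] 0.020493066782440804 [[0.409, -0.912, 0.001], [-0.872, -0.391, 0.293], [-0.267, -0.12, -0.956]] [-0.526 -0.037  0.379]
hood []
sash []
lip_under []
pointer_tip []
mark_middle []
fan_rocker []
rocker_press []
vial_b []
gel_box_c []
tweezers_a []
```

View pics/scene0.png

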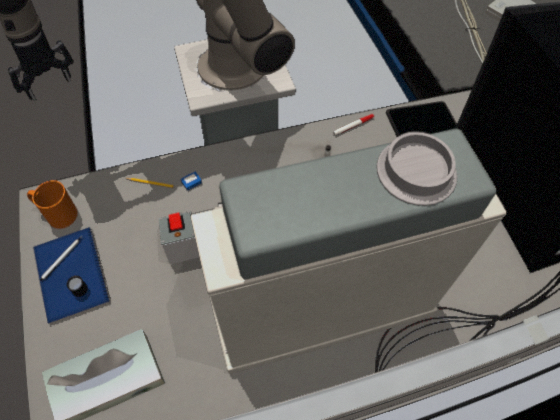

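View pics/top0.png

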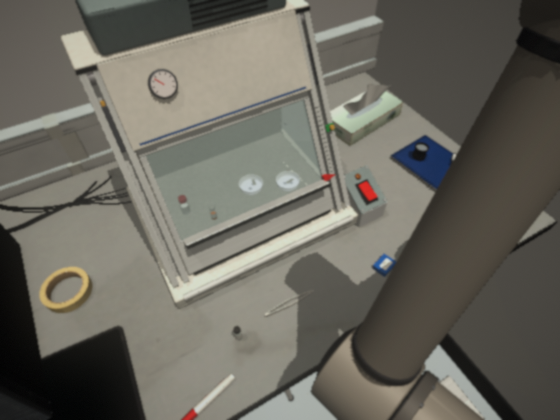

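The scene view shows the hood from behind, with the rocker at about (176,222). The top view shows the front: lip from (188,240) to (330,180), pointer (328,177), mark (332,128), rocker (368,190). I'll enlarge the top view to get more exact pixels.

```bash
python3 - <<'E'
import pickle,cv2
F=pickle.load(open("F0.pkl","rb"))
im=F["top"]["img"][90:310,130:400,::-1]
im=cv2.resize(im,None,fx=2.9,fy=2.7,interpolation=cv2.INTER_CUBIC)
for i in range(140,400,20): cv2.putText(im,str(i),(int((i-130)*2.9),10),0,.35,(0,255,255)); cv2.line(im,(int((i-130)*2.9),12),(int((i-130)*2.9),18),(0,255,255))
for j in range(100,310,20): cv2.putText(im,str(j),(0,int((j-90)*2.7)),0,.35,(0,255,255)); 
cv2.imwrite("pics/top0z.png",im)
E
```

```text
(no output)
```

View pics/top0z.png

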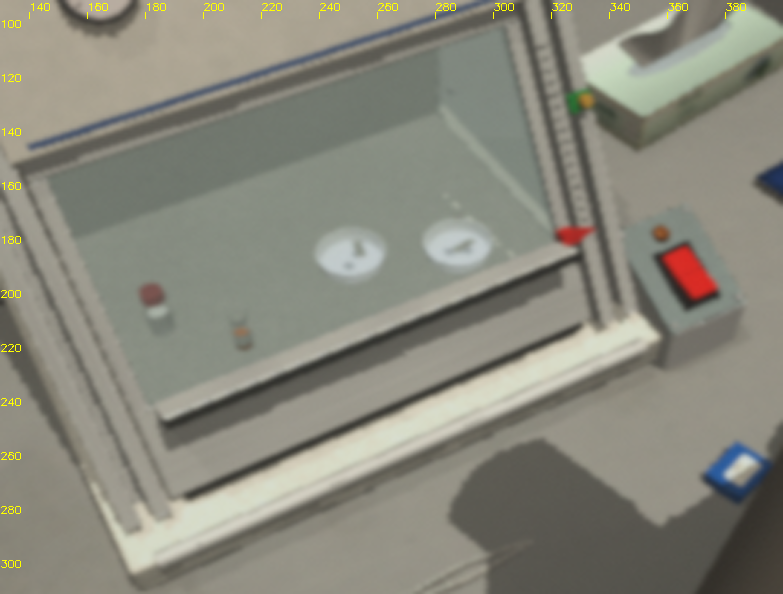

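```bash
cat >> h.py <<'E'
import pickle
from scipy.optimize import least_squares
from scipy.spatial.transform import Rotation as Rot
def proj(f,X):
    c=np.asarray(X)@np.array(f["R"]).T+f["t"]; s=c[...,:2]/c[...,2:]; r2=(s**2).sum(-1,keepdims=True)
    return s*(1+f["k1"]*r2)*f["intrinsics"][0][0]+np.array([f["intrinsics"][0][2],f["intrinsics"][1][2]])
def blob(f,hue,box=None,smin=120,vmin=60):
    h=cv2.cvtColor(f["img"],cv2.COLOR_RGB2HSV).astype(int)
    m=((np.abs((h[...,0]-hue+90)%180-90)<10)&(h[...,1]>smin)&(h[...,2]>vmin)).astype(np.uint8)
    n,_,st,ce=cv2.connectedComponentsWithStats(m)
    return [(ce[i].round(1).tolist(),st[i].tolist()) for i in range(1,n) if st[i][4]>4]
UP=np.array([.5,0,.8660254]);OUT=np.array([-.8660254,0,.5])
E
python3 - <<'E'
from h import *
F=pickle.load(open("F0.pkl","rb"))
for c in("top","scene"): print(c,"red",blob(F[c],0),"green",blob(F[c],60) if c=="top" else "")
T,S=F["top"],F["scene"]
# params: x,y,yaw, lx,lz (lip_under in hood), rocker centre hood(3), mark s
def model(p):
    x,y,a,lx,lz,rx,ry,rz=p
    R=Rot.from_euler('z',a).as_matrix(); W=lambda P:np.array(P)@R.T+[x,y,0]
    L=np.array([lx,0,lz]); Y=np.array([0,1,0])
    nose=L+19*.001*OUT
    return W,L,Y,nose,np.array([rx,ry,rz])
def res(p):
    W,L,Y,nose,r=model(p)
    P=[nose+.01*UP+.171*Y,nose+.01*UP-.171*Y,nose+.171*Y]
    o=[[186.9,243],[330,183.7],[186.9,247.4]]
    e=(proj(T,W(P))-o).ravel().tolist()
    e+=((proj(T,W(r))-[367.9,192.2])).tolist()+((proj(S,W(r))-[176,222])).tolist()
    # sill front top edge: two pixels lie on the line
    A,B=proj(T,W([[-.193,.2,.047],[-.193,-.2,.047]])); n=np.array([-(B-A)[1],(B-A)[0]]);n/=np.linalg.norm(n)
    e+=[(np.array(q)-A)@n for q in([175.9,301.9],[356.9,215.9])]
    e+=[(p[4]-.13)/.003]
    return e
r=least_squares(res,[.7,0,0,-.13,.13,-.2,-.26,.07]);print(np.round(r.x,4),np.round(r.fun,1))
W,L,Y,nose,rc=model(r.x)
print("lip",W(L),"rocker",W(rc)); 
print("sill corners px",proj(T,W([[-.193,.225,.047],[-.193,-.225,.047],[-.19,.225,.0]])))
E
```

```text
top red [([327.0, 176.5], [322, 174, 12, 7, 60]), ([367.1, 190.9], [358, 181, 19, 21, 228]), ([190.0, 415.3], [182, 409, 15, 11, 88])] green [([327.4, 127.5], [326, 125, 4, 6, 15])]
scene red [([366.6, 117.8], [360, 114, 14, 9, 62]), ([174.9, 221.4], [168, 212, 15, 19, 208])] green 
[ 0.7197  0.0081 -0.0214 -0.1289  0.1279 -0.1599 -0.2697  0.0756] [-1.1  0.7  0.5 -1.6  0.7  0.5 -1.2  0.3 -1.1 -0.4  0.6 -0.7 -0.7]
lip [0.5908057  0.01087365 0.12792447] rocker [ 0.5540284  -0.25811767  0.07555104]
sill corners px [[179.29802041 299.61388172]
 [357.91157299 216.25142049]
 [183.37337109 308.34637884]]
```

Call:
carry_out([
  {"fingers":0,"translation":[0.0546,-0.0101,0],"roll":0},
  {"fingers":0,"translation":[0.0546,-0.0101,0],"roll":0},
  {"fingers":0,"translation":[0.0546,-0.0101,0],"roll":0},
  {"fingers":0,"translation":[0.0546,-0.0101,0],"roll":0},
  {"fingers":0,"translation":[0.0546,-0.0101,0],"roll":0},
  {"fingers":0,"translation":[0.0546,-0.0101,0],"roll":0},
  {"fingers":0,"translation":[0.0546,-0.0101,0],"roll":0},
  {"fingers":0,"translation":[0,0,0],"roll":-0.18},
  {"fingers":0,"translation":[0,0,0],"roll":-0.18},
  {"fingers":0,"translation":[0,0,0],"roll":-0.18},
  {"fingers":0,"translation":[0,0,0],"roll":-0.18},
  {"fingers":0,"translation":[0,0,0],"roll":-0.18},
], squeeze=20)

```text
clock: 3.15
eef_pos: [0.5347, -0.258, 0.2312]
orientation: [-0.0, 0.788, 0.616, -0.0]
force: [0.2, 0.7, 0.3]
width: -0.0
```

Call:
carry_out([
  {"fingers":0,"translation":[0,0,0],"roll":-0.18},
  {"fingers":0,"translation":[0,0,0],"roll":-0.18},
  {"fingers":0,"translation":[0,0,0],"roll":-0.18},
  {"fingers":0,"translation":[0,0,0],"roll":-0.18},
  {"fingers":0,"translation":[0,0,0],"roll":-0.18},
  {"fingers":0,"translation":[0,0,0],"roll":-0.18},
  {"fingers":0,"translation":[0,0,0],"roll":-0.18},
  {"fingers":0,"translation":[0,0,0],"roll":-0.18},
  {"fingers":0,"translation":[0,0,0],"roll":-0.18},
  {"fingers":0,"translation":[0,0,0],"roll":-0.18},
  {"fingers":0,"translation":[0,0,0],"roll":0},
])

```text
clock: 4.53
eef_pos: [0.5347, -0.258, 0.2312]
orientation: [-0.0, 0.011, 1.0, 0.0]
force: [-0.1, 0.4, -0.3]
width: -0.003
```

```bash
cat >> h.py <<'E'
def look(tag,cams=("top","scene","wrist")):
    F={c:vision.grab_frame(c) for c in cams}
    for c in F: cv2.imwrite(f"pics/{c}{tag}.png",F[c]["img"][:,:,::-1])
    pickle.dump(F,open(f"F{tag}.pkl","wb")); return F
E
python3 - <<'E'
from h import *
F=look("1")
s=sensors.get_state();print({k:np.round(s[k],3) for k in("eef_pos","q","orientation","force","width","clock")})
for c in F: print(c,blob(F[c],0))
E
```

```text
{'eef_pos': array([ 0.535, -0.258,  0.231]), 'q': array([-0.579,  0.469,  1.325, -0.   ,  1.347, -2.126]), 'orientation': array([-0.   ,  0.011,  1.   , -0.   ]), 'force': array([-0.355,  0.036,  0.367]), 'width': np.float64(-0.0), 'clock': np.float64(4.675)}
top [([190.0, 415.3], [182, 409, 15, 11, 88])]
scene [([366.6, 117.8], [360, 114, 14, 9, 62]), ([174.8, 221.4], [168, 212, 15, 19, 208])]
wrist [([283.1, 212.6], [269, 187, 29, 52, 1425]), ([390.5, 283.7], [369, 274, 37, 22, 530])]
```

View pics/wrist1.png

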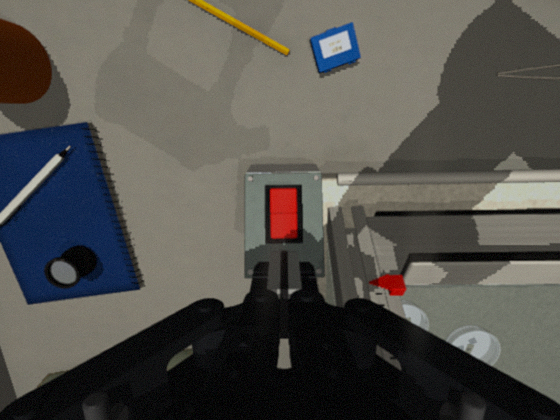

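Wrist view: the rocker is centred at (283,212), the near half is the upper (user) side at rows 187–212, and the pointer tip is at (370,283). Next I triangulate.

```bash
python3 - <<'E'
from h import *
F=pickle.load(open("F1.pkl","rb"));F0=pickle.load(open("F0.pkl","rb"))
def tri(obs,x0=(.55,-.26,.08)):
    r=least_squares(lambda X:np.concatenate([proj(f,X)-np.array(o) for f,o in obs]),x0);return r.x.round(4),r.fun.round(1)
W,S,T=F["wrist"],F["scene"],F0["top"]
print("rocker",tri([(W,[283.2,212.6]),(S,[174.8,221.4])]),tri([(W,[283.2,212.6]),(T,[367.3,191])]),tri([(W,[283.2,212.6]),(S,[174.8,221.4]),(T,[367.3,191])]))
print("pointer tip",tri([(W,[369.5,283]),(T,[334.5,176])]))
print("tcp px",proj(W,[.535,-.258,.231]))
X=np.array([[.556-.024,-.258,.07],[.556+.024,-.258,.085]]);print(proj(W,X))
E
```

```text
rocker (array([ 0.5558, -0.2591,  0.0793]), array([ 0.2, -0. , -0.5,  0.1])) (array([ 0.5555, -0.2594,  0.0796]), array([-0.1, -0.1, -0.3, -0.2])) (array([ 0.5556, -0.2592,  0.0794]), array([ 0.1, -0.1, -0.5,  0.1, -0.4, -0.1]))
pointer tip (array([ 0.6021, -0.1873,  0.1333]), array([-0.1, -0.7, -1.2, -1.8]))
tcp px [284.29623719 266.57599679]
[[284.0033057  186.47560291]
 [285.17032975 237.97633664]]
```

Call:
carry_out([
  {"fingers":0,"translation":[0,-0.001,0.047],"roll":0},
  {"fingers":0,"translation":[0,0,0.047],"roll":0},
  {"fingers":0,"translation":[0,0,0.047],"roll":0},
  {"fingers":0,"translation":[0,0,0.007],"roll":0},
  {"fingers":0,"translation":[0,0,0.003],"roll":0},
  {"fingers":0,"translation":[0,0,0],"roll":0},
])

```text
clock: 5.42
eef_pos: [0.5359, -0.2597, 0.0822]
orientation: [0.002, 0.01, 1.0, -0.001]
force: [0.3, 0.2, -0.0]
width: 0.001
```

Call:
carry_out([
  {"fingers":0,"translation":[0,0,0.002],"roll":0},
  {"fingers":0,"translation":[0,0,0.002],"roll":0},
  {"fingers":0,"translation":[0,0,0],"roll":0},
])

```text
clock: 5.8
eef_pos: [0.5359, -0.2597, 0.0782]
orientation: [0.002, 0.01, 1.0, -0.001]
force: [0.9, -0.6, 4.6]
width: 0.002
```

Contact at z of about 0.079. I keep pressing.

Call:
carry_out([
  {"fingers":0,"translation":[0,0,0.0015],"roll":0},
  {"fingers":0,"translation":[0,0,0.0015],"roll":0},
  {"fingers":0,"translation":[0,0,0],"roll":0},
])

```text
clock: 6.18
eef_pos: [0.5362, -0.2598, 0.0766]
orientation: [0.002, 0.01, 1.0, -0.001]
force: [-2.3, 1.6, 15.4]
width: 0.0
```

Call:
carry_out([
  {"fingers":0,"translation":[0,0,0.001],"roll":0},
  {"fingers":0,"translation":[0,0,0],"roll":0},
])

```text
clock: 6.42
eef_pos: [0.5363, -0.2599, 0.0765]
orientation: [0.003, 0.01, 1.0, -0.002]
force: [-5.1, 3.3, 21.0]
width: -0.002
```

Force is rising with no further motion, so either the end stop or something else is blocking it. I lift off and look.

Call:
carry_out([
  {"fingers":0,"translation":[0,0,-0.02],"roll":0},
  {"fingers":0,"translation":[0.02,0,-0.06],"roll":0},
  {"fingers":0,"translation":[0,0,-0.06],"roll":0},
  {"fingers":0,"translation":[0,0,0],"roll":0},
])

```text
clock: 6.92
eef_pos: [0.5171, -0.2601, 0.2178]
orientation: [0.005, 0.01, 1.0, -0.003]
force: [-0.6, 0.5, -0.1]
width: -0.002
```

```bash
python3 - <<'E'
from h import *
F=look("2",("wrist","scene"))
A=pickle.load(open("F1.pkl","rb"))["scene"]["img"][190:280,140:220,::-1];B=F["scene"]["img"][190:280,140:220,::-1]
W=F["wrist"]["img"]
b=blob(F["wrist"],0);print(b,blob(F["scene"],0),sensors.get_state()["eef_pos"])
x,y=map(int,b[0][0]);w=W[max(0,y-60):y+60,x-60:x+60,::-1]
w0=pickle.load(open("F1.pkl","rb"))["wrist"]["img"][152:272,223:343,::-1]
r=lambda i:cv2.resize(i,(390,300),interpolation=cv2.INTER_CUBIC)
cv2.imwrite("pics/cmp2.png",np.vstack([np.hstack([r(A),r(B)]),np.hstack([r(w0),r(w)])]))
E
```

```text
[([286.8, 229.9], [273, 208, 28, 52, 1243]), ([400.1, 308.9], [381, 300, 33, 22, 399])] [([366.6, 117.8], [360, 114, 14, 9, 62]), ([174.8, 221.3], [169, 215, 13, 13, 130])] [ 0.51502012 -0.25866426  0.2123912 ]
```

View pics/cmp2.png

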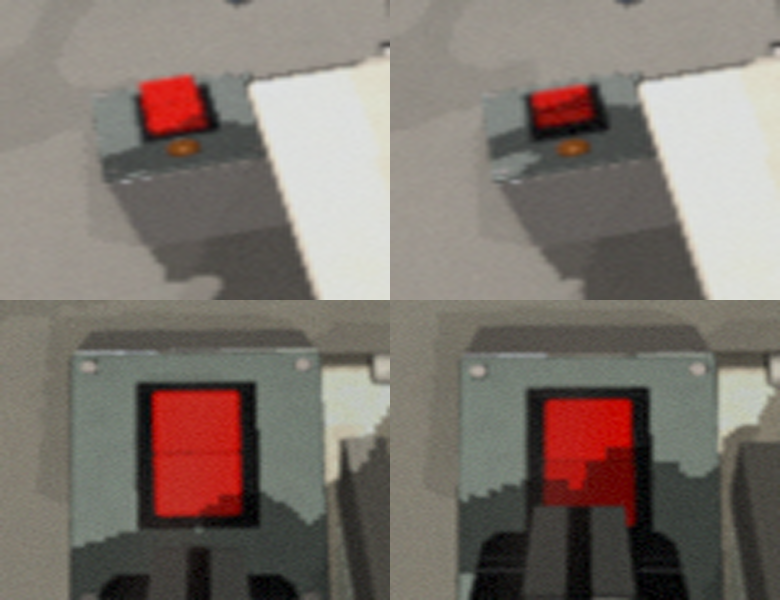

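Scene crop: the red area went from 208 to 130 px (near edge row 212 to 215), so the rocker has tipped. I check how far by modelling the projected outline.

```bash
python3 - <<'E'
from h import *
S=pickle.load(open("F2.pkl","rb"))["scene"]
R=Rot.from_euler('z',-.0214).as_matrix()
for d in (-.2,-.1,0,.1,.2,.3,.4):
  out=[]
  for half,(a,b) in {"whole":(-.024,.024),"flat":(0,0)}.items():
    if half=="flat":continue
    t=np.radians(25)+d
    P=[]
    c=np.array([.5556,-.2592,.0793-.002])
    for u,v in((a,-.013),(a,.013),(b,.013),(b,-.013)): P.append(c+R@np.array([u*np.cos(t),v,u*np.sin(t)]))
    q=proj(S,np.array(P)).astype(np.float32); out.append((cv2.contourArea(q).round(0),q[:,1].min().round(1),q[:,1].max().round(1)))
  print(round(t,2),d,out)
E
```

```text
Traceback (most recent call last):
AttributeError: 'float' object has no attribute 'round'
```

```bash
python3 - <<'E'
from h import *
S=pickle.load(open("F2.pkl","rb"))["scene"]
R=Rot.from_euler('z',-.0214).as_matrix()
c=np.array([.5556,-.2592,.0773])
for d in (-.2,0,.2,.4):
    t=np.radians(25)+d
    P=[c+R@np.array([u*np.cos(t),v,u*np.sin(t)]) for u,v in((-.024,-.013),(-.024,.013),(.024,.013),(.024,-.013))]
    q=proj(S,np.array(P)).astype(np.float32); print(d,cv2.contourArea(q),q[:,1].min(),q[:,1].max())
E
```

```text
-0.2 169.7494020621525 213.50267 230.62639
0 132.12135445221793 215.07942 229.03745
0.2 89.20714642596431 216.86844 227.20271
0.4 42.71896786883008 218.80113 225.19815
```

Call:
carry_out([
  {"fingers":0,"translation":[-0.0115,0,0.06],"roll":0},
  {"fingers":0,"translation":[0,0,0.06],"roll":0},
  {"fingers":0,"translation":[0,0,0.014],"roll":0},
  {"fingers":0,"translation":[0,0,0.004],"roll":0},
  {"fingers":0,"translation":[0,0,0],"roll":0},
])

```text
clock: 7.65
eef_pos: [0.5274, -0.2596, 0.0753]
orientation: [0.001, 0.01, 1.0, -0.001]
force: [0.6, 0.1, -0.4]
width: -0.003
```

Call:
carry_out([
  {"fingers":0,"translation":[0,0,0.002],"roll":0},
  {"fingers":0,"translation":[0,0,0.002],"roll":0},
  {"fingers":0,"translation":[0,0,0],"roll":0},
])

```text
clock: 8.02
eef_pos: [0.5271, -0.2593, 0.0711]
orientation: [0.001, 0.01, 1.0, -0.001]
force: [-0.9, -0.0, 6.0]
width: -0.001
```

Call:
carry_out([
  {"fingers":0,"translation":[0,0,0.0015],"roll":0},
  {"fingers":0,"translation":[0,0,0],"roll":0},
])

```text
clock: 8.28
eef_pos: [0.5272, -0.2594, 0.0707]
orientation: [0.001, 0.01, 1.0, -0.001]
force: [-3.4, 1.8, 13.0]
width: -0.003
```

Call:
carry_out([
  {"fingers":0,"translation":[0,0,0.0015],"roll":0},
  {"fingers":0,"translation":[0,0,0],"roll":0},
])

```text
clock: 8.52
eef_pos: [0.5274, -0.2594, 0.0704]
orientation: [0.002, 0.01, 1.0, -0.001]
force: [-6.5, 3.7, 22.6]
width: -0.002
```

The second press shows the same stiff stop (0.0708 m, with the earlier one at 0.0766 m, which matches the full "on" slope), so the fan is on. Now to the lip.

Call:
carry_out([
  {"fingers":0,"translation":[0,0,-0.06],"roll":0},
  {"fingers":0,"translation":[0.027,0,-0.06],"roll":0},
  {"fingers":0,"translation":[0,0.054,0],"roll":0},
  {"fingers":0,"translation":[0,0.054,0],"roll":0},
  {"fingers":0,"translation":[0,0.054,0],"roll":0},
  {"fingers":0,"translation":[0,0.054,0],"roll":0},
  {"fingers":0,"translation":[0,0.054,0],"roll":0},
  {"fingers":0,"translation":[0,0,0.05],"roll":0},
  {"fingers":0,"translation":[0,0,0.023],"roll":0},
  {"fingers":0,"translation":[-0.03,0,0],"roll":0},
  {"fingers":0,"translation":[0,0,0],"roll":0},
])

```text
clock: 9.9
eef_pos: [0.5377, 0.0109, 0.1107]
orientation: [0.001, 0.01, 1.0, -0.0]
force: [0.1, 0.3, -0.7]
width: -0.004
```

```bash
python3 - <<'E'
from h import *
F=look("3")
s=sensors.get_state();print({k:np.round(s[k],4) for k in("eef_pos","orientation","force","clock")})
for c in F: print(c,"r",blob(F[c],0),"g",blob(F[c],60,smin=90))
t,w=F["top"]["img"][:,:,::-1],F["wrist"]["img"][:,:,::-1]
cv2.imwrite("pics/c3.png",np.vstack([cv2.resize(t[90:290,130:400],(540,400)),cv2.resize(w,(540,200*2))])[:800])
c=np.hstack([cv2.resize(t[90:310,130:400],(400,326)),cv2.resize(w,(400,326))]);cv2.imwrite("pics/c3.png",c)
print(proj(F["top"],[.5743,.0113,.1374]),proj(F["wrist"],[.5743,.0113,.1374]))
E
```

```text
{'eef_pos': array([0.5356, 0.011 , 0.1108]), 'orientation': array([-1.0e-04,  9.9e-03,  1.0e+00, -0.0e+00]), 'force': array([-0.5449,  0.1309,  0.7968]), 'clock': np.float64(10.05)}
top r [([367.1, 191.1], [359, 180, 18, 23, 244]), ([189.9, 415.3], [182, 409, 15, 11, 87])] g []
scene r [([366.6, 117.8], [360, 114, 14, 9, 62]), ([174.9, 221.5], [169, 216, 13, 12, 134])] g []
wrist r [] g []
[263.65596671 215.23571511] [286.64415584 371.80056213]
```

View pics/c3.png

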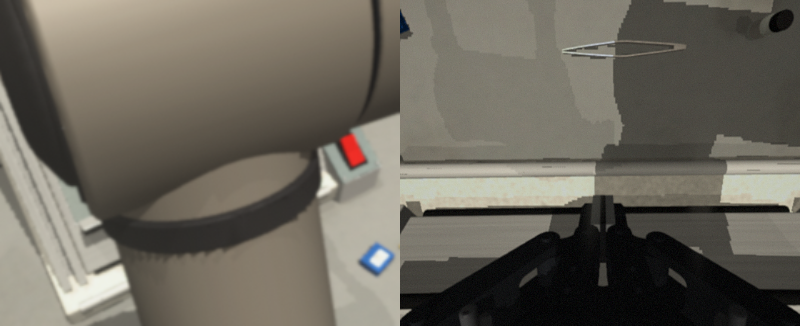

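The arm hides the mark here. I estimate the pointer-to-mark distance from the first frames, and will back off to check partway.

```bash
python3 - <<'E'
from h import *
F0,F1,F2=[pickle.load(open(f"F{i}.pkl","rb")) for i in(0,1,2)]
T=F0["top"]; R=Rot.from_euler('z',-.0214).as_matrix()
up,out,Y=R@UP,R@OUT,R@[0,1,0]
L=np.array([.5908,.0109,.1279])
r=least_squares(lambda p:np.concatenate([proj(f,L+p[0]*up+p[1]*Y+p[2]*out)-o for f,o in((T,[334.3,176]),(F1["wrist"],[369.5,283]),(F2["wrist"],[381,308]))]),[0,-.19,0]);print("ptr s,y,o",r.x.round(4),r.fun.round(1))
s,y,o=r.x
for oo in (o-.01,o,o+.01):
  m=least_squares(lambda p:proj(T,L+p[0]*up+p[1]*Y+oo*out)-[330,127.4],[.1,-.2]).x;print("mark s,y",m.round(4),"d",(m[0]-s).round(4))
print("d with dy=-.012", [ (least_squares(lambda p:proj(T,L+p[0]*up+(y-.012)*Y+p[1]*out)-[330,127.4],[.1,0]).x-[s,0]).round(4)])
E
```

```text
ptr s,y,o [ 0.0132 -0.1962 -0.0085] [-1.1 -1.6  2.7 -1.3 -2.7  0.6]
mark s,y [ 0.1175 -0.2184] d 0.1043
mark s,y [ 0.1203 -0.2129] d 0.107
mark s,y [ 0.123  -0.2074] d 0.1098
d with dy=-.012 [array([0.1094, 0.0002])]
```

Call:
carry_out([
  {"fingers":0,"translation":[-0.01,0,-0.007],"roll":0},
  {"fingers":0,"translation":[-0.01,0,0],"roll":0},
  {"fingers":0,"translation":[-0.004,0,0],"roll":0},
  {"fingers":0,"translation":[0,0,0],"roll":0},
])

```text
clock: 10.55
eef_pos: [0.5602, 0.0105, 0.1173]
orientation: [-0.0, 0.01, 1.0, -0.0]
force: [-0.8, -0.7, 0.2]
width: -0.005
```

Call:
carry_out([
  {"fingers":0,"translation":[-0.002,0,0],"roll":0},
  {"fingers":0,"translation":[0,0,0],"roll":0},
])

```text
clock: 10.8
eef_pos: [0.5608, 0.0106, 0.1172]
orientation: [-0.002, 0.01, 1.0, 0.0]
force: [-4.9, -0.3, 1.4]
width: -0.003
```

Call:
carry_out([
  {"fingers":0,"translation":[-0.002,0,0],"roll":0},
  {"fingers":0,"translation":[0,0,0],"roll":0},
])

```text
clock: 11.05
eef_pos: [0.561, 0.0106, 0.1171]
orientation: [-0.004, 0.01, 1.0, 0.0]
force: [-12.3, -0.8, 5.6]
width: -0.002
```

Contact at x of about 0.5605. Now I push along the slope.

Call:
carry_out([
  {"fingers":0,"translation":[-0.002,0,-0.0035],"roll":0},
  {"fingers":0,"translation":[-0.002,0,-0.0035],"roll":0},
  {"fingers":0,"translation":[-0.002,0,-0.0035],"roll":0},
  {"fingers":0,"translation":[0,0,0],"roll":0},
])

```text
clock: 11.55
eef_pos: [0.5671, 0.0106, 0.1276]
orientation: [-0.004, 0.01, 1.0, 0.0]
force: [-11.7, -1.3, 5.1]
width: -0.001
```

Call:
carry_out([
  {"fingers":0,"translation":[-0.0025,0,-0.0043],"roll":0},
  {"fingers":0,"translation":[-0.0025,0,-0.0043],"roll":0},
  {"fingers":0,"translation":[-0.0025,0,-0.0043],"roll":0},
  {"fingers":0,"translation":[-0.0025,0,-0.0043],"roll":0},
  {"fingers":0,"translation":[0,0,0],"roll":0},
])

```text
clock: 12.18
eef_pos: [0.5772, 0.0104, 0.145]
orientation: [-0.003, 0.01, 1.0, 0.0]
force: [-12.4, 0.0, 7.1]
width: 0.003
```

Call:
carry_out([
  {"fingers":0,"translation":[-0.0025,0,-0.0043],"roll":0},
  {"fingers":0,"translation":[-0.0025,0,-0.0043],"roll":0},
  {"fingers":0,"translation":[-0.0025,0,-0.0043],"roll":0},
  {"fingers":0,"translation":[-0.0025,0,-0.0043],"roll":0},
  {"fingers":0,"translation":[-0.0025,0,-0.0043],"roll":0},
  {"fingers":0,"translation":[-0.0025,0,-0.0043],"roll":0},
  {"fingers":0,"translation":[-0.0025,0,-0.0043],"roll":0},
  {"fingers":0,"translation":[-0.0025,0,-0.0043],"roll":0},
  {"fingers":0,"translation":[0,0,0],"roll":0},
])

```text
clock: 13.3
eef_pos: [0.5971, 0.0102, 0.1795]
orientation: [-0.004, 0.01, 1.0, 0.0]
force: [-13.1, 1.3, 6.6]
width: -0.002
```

Call:
carry_out([
  {"fingers":0,"translation":[0.02,0,0],"roll":0},
  {"fingers":0,"translation":[0.04,0,0],"roll":0},
  {"fingers":0,"translation":[0,-0.0533,-0.027],"roll":0},
  {"fingers":0,"translation":[0,-0.0533,-0.027],"roll":0},
  {"fingers":0,"translation":[0,-0.0533,-0.027],"roll":0},
  {"fingers":0,"translation":[0,-0.0533,-0.027],"roll":0},
  {"fingers":0,"translation":[0,-0.0533,-0.027],"roll":0},
  {"fingers":0,"translation":[0,-0.0533,-0.027],"roll":0},
  {"fingers":0,"translation":[0,0,0],"roll":0},
  {"fingers":0,"translation":[0,0,0],"roll":0},
])

```text
clock: 14.55
eef_pos: [0.5337, -0.3084, 0.3409]
orientation: [-0.0, 0.01, 1.0, 0.0]
force: [-0.3, 1.1, -0.2]
width: 0.002
```

```bash
python3 - <<'E'
from h import *
F=look("4",("wrist","top"))
s=sensors.get_state();print({k:np.round(s[k],4) for k in("eef_pos","orientation","force","clock")})
for c in F: print(c,"r",blob(F[c],0),"g",blob(F[c],60,smin=90))
t,w=F["top"]["img"][:,:,::-1],F["wrist"]["img"][:,:,::-1]
c=np.hstack([cv2.resize(t,(400,300)),cv2.resize(w,(400,300))]);cv2.imwrite("pics/c4.png",c)
E
```

```text
{'eef_pos': array([ 0.5339, -0.3074,  0.341 ]), 'orientation': array([-5.0e-04,  9.2e-03,  1.0e+00,  5.0e-04]), 'force': array([-0.4761,  0.1873,  0.2824]), 'clock': np.float64(14.65)}
wrist r [([322.0, 186.9], [311, 169, 23, 37, 786]), ([422.2, 291.3], [404, 284, 32, 18, 351])] g []
top r [([320.3, 146.8], [315, 144, 12, 7, 59]), ([190.0, 415.3], [182, 409, 15, 11, 88])] g [([327.5, 127.4], [326, 124, 4, 7, 18])]
```

View pics/c4.png

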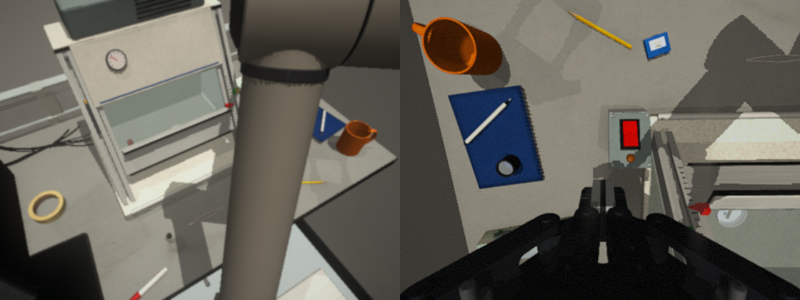

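Top view: pointer at (320,147), mark at (328,127). The gripper's knuckles hide the mark in the wrist view. I look for a TCP position that shows both in the wrist camera.

```bash
python3 - <<'E'
from h import *
F=pickle.load(open("F4.pkl","rb"));W=F["wrist"];T=F["top"]
R=Rot.from_euler('z',-.0214).as_matrix();up,out,Y=R@UP,R@OUT,R@[0,1,0];L=np.array([.5908,.0109,.1279])
m=L+.1205*up-.212*Y-.0085*out
for s in(0,.07,.0725,.075): 
  print(s,proj(T,L+(.0132+s)*up-.1962*Y-.0085*out),proj(W,L+(.0132+s)*up-.1962*Y-.0085*out))
e=np.array([.5339,-.3074,.341])
for x,y,z in[(.534,-.307,.341),(.534,-.307,.4),(.534,-.33,.42),(.59,-.33,.40),(.6,-.35,.4),(.6,-.35,.35),(.55,-.1,.40),(.58,-.1,.4)]:
  print((x,y,z),proj(W,m-(np.array([x,y,z])-e)).round())
g=(F["top"]["img"][105:170,290:360,::-1]);cv2.imwrite("pics/z4.png",cv2.resize(g,(560,520),interpolation=cv2.INTER_CUBIC))
E
```

```text
0 [333.17572267 174.3859133 ] [389.98914254 233.68127007]
0.07 [327.02602962 145.72964862] [405.78341233 287.77969869]
0.0725 [326.79943666 144.67326935] [406.43807978 290.01295078]
0.075 [326.57234704 143.61453872] [407.10007225 292.27046583]
(0.534, -0.307, 0.341) [399. 324.]
(0.534, -0.307, 0.4) [381. 290.]
(0.534, -0.33, 0.42) [395. 280.]
(0.59, -0.33, 0.4) [406. 243.]
(0.6, -0.35, 0.4) [426. 234.]
(0.6, -0.35, 0.35) [450. 254.]
(0.55, -0.1, 0.4) [194. 280.]
(0.58, -0.1, 0.4) [191. 256.]
```

View pics/z4.png

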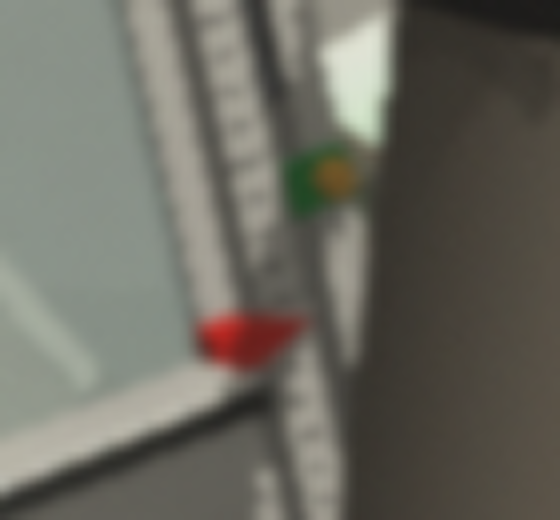

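Pointer tip in the top view is (328.5,145), mark middle about (330.3,127.5). I move to where the wrist camera sees both.

Call:
carry_out([
  {"fingers":0,"translation":[0,-0.045,-0.02],"roll":0},
  {"fingers":0,"translation":[-0.05,0,0],"roll":0},
  {"fingers":0,"translation":[0,0,0],"roll":0},
  {"fingers":0,"translation":[0,0,0],"roll":0},
])

```text
clock: 15.15
eef_pos: [0.5831, -0.3534, 0.361]
orientation: [-0.001, 0.009, 1.0, 0.0]
force: [-0.4, 0.4, 0.2]
width: 0.002
```

```bash
python3 - <<'E'
from h import *
F=look("5",("wrist","top"))
s=sensors.get_state();print({k:np.round(s[k],4) for k in("eef_pos","orientation","clock")})
for c in F: print(c,"r",blob(F[c],0),"g",blob(F[c],60,smin=90))
g=F["wrist"]["img"][190:310,390:530,::-1];cv2.imwrite("pics/z5.png",cv2.resize(g,None,fx=5,fy=5,interpolation=cv2.INTER_CUBIC))
E
```

```text
{'eef_pos': array([ 0.5825, -0.3539,  0.3625]), 'orientation': array([ 1.0e-04,  9.5e-03,  1.0e+00, -2.0e-04]), 'clock': np.float64(15.25)}
wrist r [([355.5, 146.0], [344, 128, 24, 36, 744]), ([463.2, 238.9], [445, 231, 32, 18, 353])] g [([448.6, 273.7], [438, 270, 22, 6, 73])]
top r [([320.2, 146.8], [315, 144, 12, 7, 59]), ([190.0, 415.3], [182, 409, 15, 11, 88])] g [([327.5, 127.3], [326, 124, 4, 7, 18])]
```

View pics/z5.png

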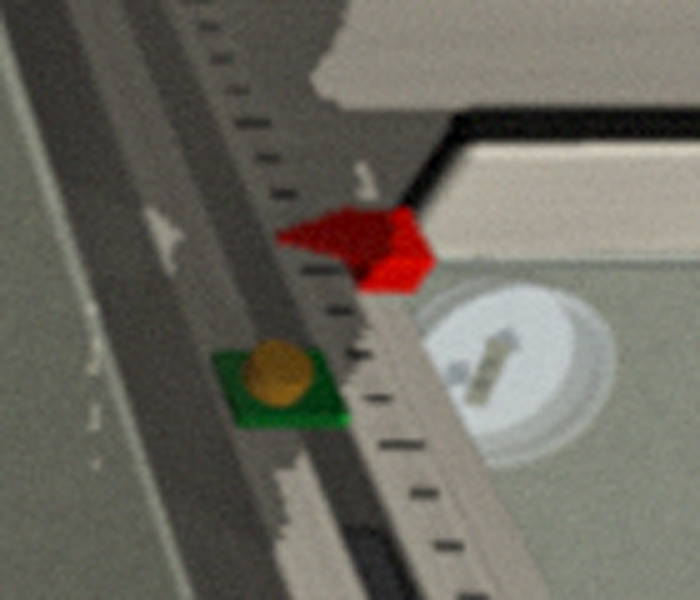

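Wrist crop: pointer tip at (445.4,237.4), mark centre about (446,267). I triangulate both with the top view.

```bash
python3 - <<'E'
from h import *
F=pickle.load(open("F5.pkl","rb"));W,T=F["wrist"],F["top"]
R=Rot.from_euler('z',-.0214).as_matrix();up,out,Y=R@UP,R@OUT,R@[0,1,0];L=np.array([.5908,.0109,.1279])
B=np.stack([up,Y,out],1)
def tri(o): 
  r=least_squares(lambda p:np.concatenate([proj(f,L+B@p)-np.array(q) for f,q in o]),[.1,-.2,0]);return r.x.round(4),r.fun.round(1)
p=tri([(W,[445.4,237.4]),(T,[328.5,145])]);m=tri([(W,[446,266.9]),(T,[330.3,127.5])]);print(p,m,"d",m[0]-p[0])
c=tri([(W,[443.8,270]) if 0 else (W,[446,265]),(T,[331.9,127.1])]);
# wrist-only: common out offset o, unknown s,y
for o in(-.012,-.006,0,.006):
  S=lambda q:least_squares(lambda v:proj(W,L+B@[v[0],v[1],o])-q,[.1,-.2]).x
  a,b=S([445.4,237.4]),S([446,266.9]);print(o,(b-a).round(4), a.round(4))
a=lambda s:proj(W,L+B@(p[0]+[s,0,0]))
print(a(0),a(.03),a(.036))
E
```

```text
(array([ 0.0859, -0.1988, -0.0084]), array([-0.2, -0.4, -0.7, -0.8])) (array([ 0.1224, -0.2115, -0.0067]), array([-0.1, -0.4, -0.6, -0.8])) d [ 0.0365 -0.0127  0.0017]
-0.012 [ 0.0358 -0.0118] [ 0.0837 -0.1966]
-0.006 [ 0.035  -0.0115] [ 0.0883 -0.2004]
0 [ 0.0341 -0.0113] [ 0.093  -0.2042]
0.006 [ 0.0333 -0.011 ] [ 0.0977 -0.2081]
[445.27760542 236.96517701] [456.17380348 261.75762496] [458.53902483 267.12654779]
```

d = 36.5 mm to go. I return to the lip (nearer its right end), stop short, then find contact.

Call:
carry_out([
  {"fingers":0,"translation":[0.052,0,0],"roll":0},
  {"fingers":0,"translation":[0,0.0508,0.02],"roll":0},
  {"fingers":0,"translation":[0,0.0508,0.02],"roll":0},
  {"fingers":0,"translation":[0,0.0508,0.02],"roll":0},
  {"fingers":0,"translation":[0,0.0508,0.02],"roll":0},
  {"fingers":0,"translation":[0,0.0508,0.02],"roll":0},
  {"fingers":0,"translation":[0,0,0.05],"roll":0},
  {"fingers":0,"translation":[0,0,0.0325],"roll":0},
  {"fingers":0,"translation":[-0.04,0,0],"roll":0},
  {"fingers":0,"translation":[-0.012,0,0],"roll":0},
  {"fingers":0,"translation":[0,0,0],"roll":0},
  {"fingers":0,"translation":[0,0,0],"roll":0},
])

```text
clock: 16.75
eef_pos: [0.5872, -0.1009, 0.1799]
orientation: [0.0, 0.01, 1.0, -0.0]
force: [-0.2, -0.1, -0.4]
width: -0.002
```

Call:
carry_out([
  {"fingers":0,"translation":[-0.003,0,0],"roll":0},
  {"fingers":0,"translation":[0,0,0],"roll":0},
])

```text
clock: 17.0
eef_pos: [0.5909, -0.101, 0.1795]
orientation: [0.0, 0.01, 1.0, -0.0]
force: [-0.6, -0.1, 0.0]
width: -0.0
```

Call:
carry_out([
  {"fingers":0,"translation":[-0.002,0,0],"roll":0},
  {"fingers":0,"translation":[0,0,0],"roll":0},
])

```text
clock: 17.25
eef_pos: [0.593, -0.1009, 0.1791]
orientation: [0.0, 0.01, 1.0, -0.0]
force: [-0.2, 0.3, -0.2]
width: -0.002
```

Call:
carry_out([
  {"fingers":0,"translation":[-0.002,0,0],"roll":0},
  {"fingers":0,"translation":[0,0,0],"roll":0},
])

```text
clock: 17.5
eef_pos: [0.5951, -0.101, 0.1791]
orientation: [0.0, 0.01, 1.0, -0.0]
force: [-0.3, 0.1, 1.1]
width: -0.004
```

Call:
carry_out([
  {"fingers":0,"translation":[-0.002,0,0],"roll":0},
  {"fingers":0,"translation":[0,0,0],"roll":0},
])

```text
clock: 17.75
eef_pos: [0.596, -0.101, 0.179]
orientation: [-0.001, 0.01, 1.0, 0.0]
force: [-5.0, 0.5, 1.3]
width: -0.002
```

Call:
carry_out([
  {"fingers":0,"translation":[-0.002,0,-0.0035],"roll":0},
  {"fingers":0,"translation":[-0.002,0,-0.0035],"roll":0},
  {"fingers":0,"translation":[-0.002,0,-0.0035],"roll":0},
  {"fingers":0,"translation":[-0.002,0,-0.0035],"roll":0},
  {"fingers":0,"translation":[-0.002,0,-0.0035],"roll":0},
  {"fingers":0,"translation":[-0.002,0,-0.0035],"roll":0},
  {"fingers":0,"translation":[-0.002,0,-0.0035],"roll":0},
  {"fingers":0,"translation":[0,0,0],"roll":0},
])

```text
clock: 18.75
eef_pos: [0.6101, -0.1011, 0.2035]
orientation: [-0.001, 0.01, 1.0, 0.0]
force: [-5.4, 0.7, 2.3]
width: 0.001
```

Call:
carry_out([
  {"fingers":0,"translation":[-0.001,0,-0.0017],"roll":0},
  {"fingers":0,"translation":[-0.001,0,-0.0017],"roll":0},
  {"fingers":0,"translation":[0,0,0],"roll":0},
  {"fingers":0,"translation":[0.02,0,0],"roll":0},
  {"fingers":0,"translation":[0.04,0,0],"roll":0},
  {"fingers":0,"translation":[0,-0.0508,-0.031],"roll":0},
  {"fingers":0,"translation":[0,-0.0508,-0.031],"roll":0},
  {"fingers":0,"translation":[0,-0.0508,-0.031],"roll":0},
  {"fingers":0,"translation":[0,-0.0508,-0.031],"roll":0},
  {"fingers":0,"translation":[0,-0.0508,-0.031],"roll":0},
  {"fingers":0,"translation":[-0.038,0,0],"roll":0},
  {"fingers":0,"translation":[0,0,0],"roll":0},
])

```text
clock: 20.25
eef_pos: [0.5875, -0.3555, 0.36]
orientation: [-0.0, 0.01, 1.0, 0.001]
force: [-0.4, 0.1, -0.9]
width: -0.004
```

Call:
carry_out([
  {"fingers":0,"translation":[0,0,0],"roll":0},
])

```text
clock: 20.38
eef_pos: [0.5858, -0.3546, 0.3615]
orientation: [-0.0, 0.01, 1.0, 0.0]
force: [-0.8, 0.6, 0.3]
width: -0.003
```

```bash
python3 - <<'E'
from h import *
F=look("6",("wrist","top"))
s=sensors.get_state();print({k:np.round(s[k],4) for k in("eef_pos","orientation","clock")})
for c in F: print(c,"r",blob(F[c],0),"g",blob(F[c],60,smin=90))
g=F["wrist"]["img"][190:310,390:530,::-1];t=F["top"]["img"][110:150,300:345,::-1]
g=cv2.resize(g,(560,480),interpolation=cv2.INTER_CUBIC);t=cv2.resize(t,(240,480*240//270),interpolation=cv2.INTER_CUBIC)
o=np.zeros((480,800,3),np.uint8);o[:,:560]=g;o[:t.shape[0],560:]=t;cv2.imwrite("pics/z6.png",o)
E
```

```text
{'eef_pos': array([ 0.5855, -0.3544,  0.3626]), 'orientation': array([ 2.0e-04,  9.7e-03,  1.0e+00, -2.0e-04]), 'clock': np.float64(20.475)}
wrist r [([356.5, 143.6], [345, 126, 24, 36, 764]), ([477.8, 261.6], [458, 253, 35, 19, 405])] g [([448.8, 270.5], [439, 269, 22, 4, 56])]
top r [([317.6, 133.2], [312, 130, 13, 7, 65]), ([190.0, 415.3], [182, 409, 15, 11, 88])] g [([327.4, 127.4], [326, 124, 4, 7, 20])]
```

View pics/z6.png

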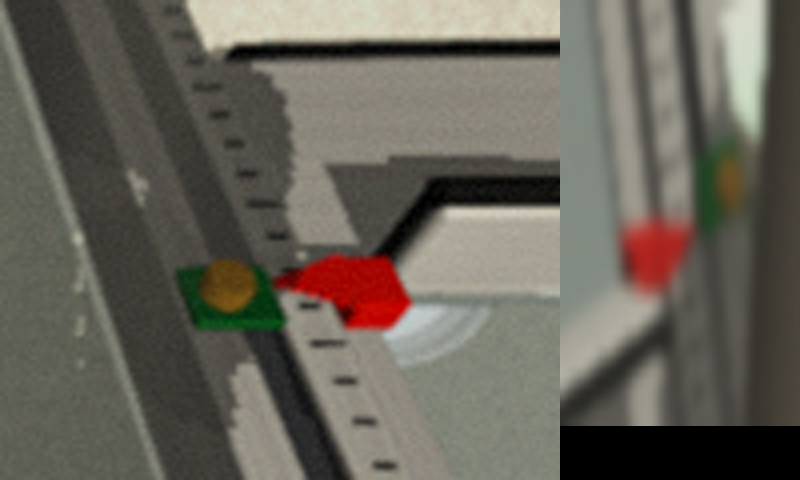

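Pointer tip at wrist (458.7,260.5), mark centre about (447.4,263.8). It is still slightly below level.

```bash
python3 - <<'E'
from h import *
F=pickle.load(open("F6.pkl","rb"));W,T=F["wrist"],F["top"];F5=pickle.load(open("F5.pkl","rb"))
R=Rot.from_euler('z',-.0214).as_matrix();up,out,Y=R@UP,R@OUT,R@[0,1,0];L=np.array([.5908,.0109,.1279]);B=np.stack([up,Y,out],1)
def S(f,q,o): return least_squares(lambda v:proj(f,L+B@[v[0],v[1],o])-q,[.1,-.2]).x
for o in(-.0084,): print("w ptr",S(W,[458.7,260.5],o),"mark",S(W,[447.4,263.8],-.0067))
# tab outline in wrist with centre cand, frame 6
for s in(.119,.1205,.122): print(s,(4*(proj(W,np.array([L+B@[s+a,-.2115+b,-.0067] for a,b in((-.008,-.0105),(-.008,.0105),(.008,.0105),(.008,-.0105),(0,0))]))-[390,190])).round(0).tolist())
for f in(F5["top"],T):
  h=f["img"][120:160,308:336].astype(int); m=(h[...,0]>h[...,1]+40)&(h[...,1]<90); m[:, :]&=True
  ys,xs=np.nonzero(m);print("top red centroid",xs.mean()+308,ys.mean()+120)
p0=L+B@[.0859,-.1988,-.0084]
print("top px travel per 30mm",proj(T,p0+.03*up)-proj(T,p0),"33mm",proj(T,p0+.033*up)-proj(T,p0))
E
```

```text
w ptr [ 0.11804843 -0.19861561] mark [ 0.12293108 -0.21163348]
0.119 [[169.0, 253.0], [257.0, 253.0], [282.0, 310.0], [191.0, 310.0], [224.0, 281.0]]
0.1205 [[171.0, 258.0], [259.0, 258.0], [284.0, 316.0], [193.0, 315.0], [227.0, 286.0]]
0.122 [[173.0, 263.0], [261.0, 264.0], [287.0, 322.0], [195.0, 321.0], [229.0, 292.0]]
top red centroid 320.01666666666665 146.88333333333333
top red centroid 317.55223880597015 133.1492537313433
top px travel per 30mm [ -2.74327937 -12.86016076] 33mm [ -3.02163165 -14.16534551]
```

About 4.3 mm remains. I push roughly 4 mm more.

Call:
carry_out([
  {"fingers":0,"translation":[0.038,0,0],"roll":0},
  {"fingers":0,"translation":[0,0.0508,0.031],"roll":0},
  {"fingers":0,"translation":[0,0.0508,0.031],"roll":0},
  {"fingers":0,"translation":[0,0.0508,0.031],"roll":0},
  {"fingers":0,"translation":[0,0.0508,0.031],"roll":0},
  {"fingers":0,"translation":[0,0.0508,0.031],"roll":0},
  {"fingers":0,"translation":[-0.04,0,0],"roll":0},
  {"fingers":0,"translation":[-0.014,0,0],"roll":0},
  {"fingers":0,"translation":[0,0,0],"roll":0},
  {"fingers":0,"translation":[0,0,0],"roll":0},
])

```text
clock: 21.72
eef_pos: [0.6061, -0.1012, 0.2075]
orientation: [0.0, 0.01, 1.0, -0.0]
force: [-1.1, 0.1, -0.1]
width: -0.004
```

Call:
carry_out([
  {"fingers":0,"translation":[-0.002,0,0],"roll":0},
  {"fingers":0,"translation":[0,0,0],"roll":0},
  {"fingers":0,"translation":[0,0,0],"roll":0},
])

```text
clock: 22.1
eef_pos: [0.6088, -0.1014, 0.2072]
orientation: [0.0, 0.01, 1.0, -0.0]
force: [-0.4, -0.4, -0.2]
width: 0.001
```

Call:
carry_out([
  {"fingers":0,"translation":[-0.002,0,0],"roll":0},
  {"fingers":0,"translation":[0,0,0],"roll":0},
  {"fingers":0,"translation":[0,0,0],"roll":0},
])

```text
clock: 22.48
eef_pos: [0.611, -0.1013, 0.207]
orientation: [-0.0, 0.01, 1.0, -0.0]
force: [0.0, -0.6, 0.4]
width: -0.003
```

Call:
carry_out([
  {"fingers":0,"translation":[-0.0015,0,0],"roll":0},
  {"fingers":0,"translation":[0,0,0],"roll":0},
  {"fingers":0,"translation":[0,0,0],"roll":0},
])

```text
clock: 22.85
eef_pos: [0.6119, -0.1013, 0.207]
orientation: [-0.001, 0.01, 1.0, 0.0]
force: [-4.8, 0.5, 1.2]
width: 0.001
```

Call:
carry_out([
  {"fingers":0,"translation":[-0.001,0,-0.0017],"roll":0},
  {"fingers":0,"translation":[-0.001,0,-0.0018],"roll":0},
  {"fingers":0,"translation":[0,0,0],"roll":0},
  {"fingers":0,"translation":[0,0,0],"roll":0},
])

```text
clock: 23.35
eef_pos: [0.6137, -0.1013, 0.2103]
orientation: [-0.001, 0.01, 1.0, 0.0]
force: [-4.3, -0.2, -0.1]
width: 0.001
```

Call:
carry_out([
  {"fingers":0,"translation":[0.02,0,0],"roll":0},
  {"fingers":0,"translation":[0.04,0,0],"roll":0},
  {"fingers":0,"translation":[0,-0.0508,-0.031],"roll":0},
  {"fingers":0,"translation":[0,-0.0508,-0.031],"roll":0},
  {"fingers":0,"translation":[0,-0.0508,-0.031],"roll":0},
  {"fingers":0,"translation":[0,-0.0508,-0.031],"roll":0},
  {"fingers":0,"translation":[0,-0.0508,-0.031],"roll":0},
  {"fingers":0,"translation":[-0.034,0,0],"roll":0},
  {"fingers":0,"translation":[0,0,0],"roll":0},
  {"fingers":0,"translation":[0,0,0],"roll":0},
])

```text
clock: 24.6
eef_pos: [0.5834, -0.3545, 0.3651]
orientation: [-0.0, 0.01, 1.0, 0.0]
force: [0.6, -0.0, -0.1]
width: -0.003
```

```bash
python3 - <<'E'
from h import *
F=look("7",("wrist","top","scene"))
s=sensors.get_state();print({k:np.round(s[k],4) for k in("eef_pos","orientation","clock","force")})
for c in F: print(c,"r",blob(F[c],0),"g",blob(F[c],60,smin=90))
g=F["wrist"]["img"][190:310,390:530,::-1]
cv2.imwrite("pics/z7.png",cv2.resize(g,None,fx=5,fy=5,interpolation=cv2.INTER_CUBIC))
E
```

```text
{'eef_pos': array([ 0.583 , -0.3544,  0.3662]), 'orientation': array([ 3.0e-04,  9.7e-03,  1.0e+00, -3.0e-04]), 'clock': np.float64(24.75), 'force': array([-0.6638, -0.3252, -0.5773])}
wrist r [([355.8, 145.0], [345, 128, 24, 35, 735]), ([476.8, 265.5], [457, 257, 35, 19, 407])] g [([448.2, 271.0], [437, 267, 22, 7, 66])]
top r [([317.3, 131.6], [312, 129, 13, 7, 67]), ([190.0, 415.3], [182, 409, 15, 11, 88])] g [([327.4, 127.4], [326, 124, 4, 7, 20])]
scene r [([366.6, 117.8], [360, 114, 14, 9, 62]), ([174.9, 221.5], [169, 216, 13, 12, 133])] g []
```

View pics/z7.png

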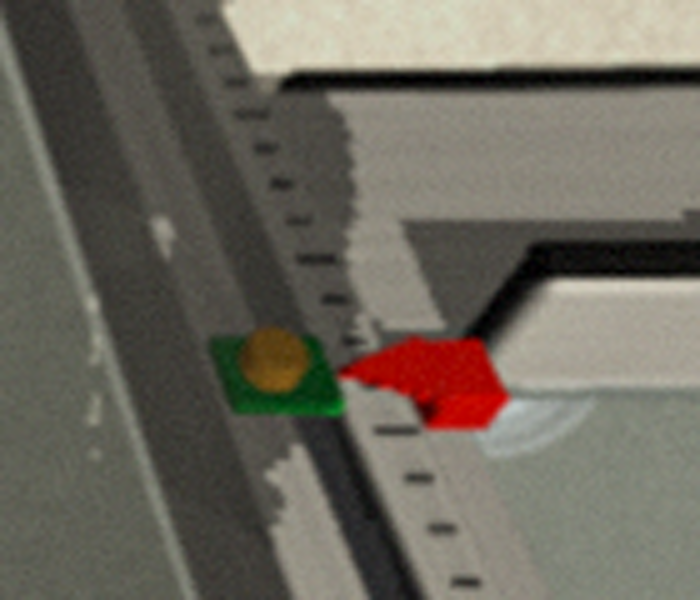

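```bash
python3 - <<'E'
from h import *
F=pickle.load(open("F7.pkl","rb"));W,T=F["wrist"],F["top"]
R=Rot.from_euler('z',-.0214).as_matrix();up,out,Y=R@UP,R@OUT,R@[0,1,0];L=np.array([.5908,.0109,.1279]);B=np.stack([up,Y,out],1)
def S(q,o): return least_squares(lambda v:proj(W,L+B@[v[0],v[1],o])-q,[.1,-.2]).x
a=S([457.6,264.4],-.0084)
for r in(264,264.4,265): 
  for o in(-.0084,-.0067):m=S([445.7,r],o);print(r,o,(m-a).round(4))
# image slope-of-level check using the lip top rear/black strip not needed; tab outline for candidates
for s in(.119,.1205,.122): print(s,(5*(proj(W,np.array([L+B@[s+a_,-.2115+b,-.0067] for a_,b in((-.008,-.0105),(-.008,.0105),(.008,.0105),(.008,-.0105))]))-[390,190])).round(0).tolist())
print("top tip pred/px", proj(T,L+B@[a[0],-.1988,-.0084]), proj(T,L+B@[a[0],-.2115,-.0067]))
E
```

```text
264 -0.0084 [-0.0004 -0.0112]
264 -0.0067 [ 0.0007 -0.0122]
264.4 -0.0084 [ 0.0001 -0.0113]
264.4 -0.0067 [ 0.0012 -0.0123]
265 -0.0084 [ 0.0007 -0.0116]
265 -0.0067 [ 0.0019 -0.0126]
0.119 [[201.0, 320.0], [310.0, 320.0], [340.0, 391.0], [228.0, 390.0]]
0.1205 [[204.0, 326.0], [312.0, 326.0], [343.0, 397.0], [231.0, 397.0]]
0.122 [[206.0, 332.0], [315.0, 333.0], [346.0, 404.0], [233.0, 404.0]]
top tip pred/px [324.49207962 128.78504986] [329.73387733 127.02145664]
```

Level within about 1 mm (0–1.2 mm short, not past). I back away further and hand in.

Call:
carry_out([
  {"fingers":0,"translation":[0.05,0,0],"roll":0},
  {"fingers":0,"translation":[0.05,0,0],"roll":0},
  {"fingers":0,"translation":[0,0,0],"roll":0},
  {"fingers":0,"translation":[0,0,0],"roll":0},
])

```text
clock: 25.25
eef_pos: [0.4835, -0.3527, 0.3667]
orientation: [0.001, 0.01, 1.0, -0.001]
force: [0.4, -0.2, -0.8]
width: -0.002
```

```bash
python3 - <<'E'
from h import *
f=vision.grab_frame("scene");print(blob(f,0)); t=vision.grab_frame("top");print(blob(t,0))
s=sensors.get_state();print(s["force"],s["clock"],np.abs(s["joint_velocities"]).max())
F0=pickle.load(open("F0.pkl","rb"))
for c,g,ns in(("top",t,["vial_b","tweezers_a","petri_a"]),("scene",f,["gel_box_c"])):
    for n in ns: print(n,[(np.round(b["box"]).tolist(),round(b["conf"],2)) for b in boxes_of(c,n)[:2]])
robot.close_job()
E
```

```text
[([366.6, 117.8], [360, 114, 14, 9, 62]), ([175.0, 221.6], [169, 216, 13, 12, 129])]
[([317.1, 131.7], [312, 129, 12, 7, 65]), ([190.0, 415.3], [182, 409, 15, 11, 88])]
[0.41829959 0.50510782 0.64816303] 25.35 0.013721347274128534
vial_b [([233.0, 326.0, 246.0, 337.0], 0.43)]
tweezers_a [([262.0, 297.0, 307.0, 319.0], 0.52)]
petri_a [([281.0, 181.0, 301.0, 190.0], 0.63)]
gel_box_c [([180.0, 169.0, 204.0, 192.0], 0.8)]
the job is handed in; nothing more can be done
```

The fan is on and the sash is at the working-height mark. I handed the job in at about 25 s on the robot's clock, with the arm clear of everything.

- **Fan:** I pressed the near half of the rocker first. It turned until it hit a hard stop, which a second press further out confirmed, and it has stayed tipped in every picture since.
- **Sash:** I pushed it up from the lip's black rubber nose with shut fingertips, in three stages with a camera check after each. The tool can only point straight down, so the fingers pushed on the front nose and not flat under the lip. I never gripped the lip or touched its upper face.
- **Level check:** In the last wrist view the pointer is level with the middle of the mark, between 0.4 mm past and 1.9 mm short depending on the pixel and depth I assume (best guess about 1 mm short). The top view agrees, and the pointer stayed put after I backed away.
- **Other objects:** Detections of the vial, tweezers and sample box in front of the hood match the first pictures to within a few pixels. For the samples inside, I checked only one petri dish and had no starting detection to compare it with. I saw no sign that anything had moved.
- **Unsure:** The cameras are calibrated to about 2 mm, so I can't confirm the level more finely than that. The rocker's full-on angle is inferred from the hard stop and its tilt in the pictures.

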